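# Check a dowel hole with the depth gauge

## Robot

A 7-joint arm with a two-finger parallel gripper is mounted at the origin on the work surface. World frame = base frame: x ahead of the robot, y to its left, z up, the work surface at z = 0. Lengths are in m, angles in rad, forces in N, time in s.
With the tool pointing down it reaches from about 0.4 to 0.85 m from the base axis. Payload 4.5 kg.
Tool frame: the origin (TCP) lies midway between the tips of the shut fingers; the grasp point (between the pads) lies 19 mm behind it; z points along the fingers, y is the line along which they close (so a half turn about z gives the same grasp; the last joint's range is limited). The gripper opens to 88 mm and grips with 3 to 60 N. Pads are 18 mm wide; open, the fingers measure 123 mm over their backs; the gripper's body (75 mm by 187 mm) begins 45 mm behind the grasp point.
Start: joints at [-1.13, 0.689, -0.195, 1.565, 0.157, 0.902, -0.215], TCP at [0.247, 0.574, 0.2] pointing down, gripper open.
Joint ranges: [-3.01, 3.01], [-0.46, 2.08], [-1.47, 1.51], [0.13, 2.56], [-1, 4.14], [0.04, 2.09], [-2.66, 2.66]. Speed limits (rad/s): [2.57, 2.57, 3.14, 3.14, 3.14, 3.14, 3.14].

## Interface

Orientations are given as a unit quaternion [x, y, z, w].
In Python, from plant import r, eyes, finish_job gives the robot as it stands. The module is installed in compiled form; this text tells all that it offers.
- The arm moves only by the tool move_arm, never from a script. Its argument "motion" is a list of rows, each a list of 7 numbers: the shift along the tool's x, y, z in mm, then the turn, a rotation vector about the tool's x, y, z in degrees, then the closure, from 0 (fully open) to 1 (shut). A call has 1 to 5 rows; each row is the pose to reach, as a shift and turn from the pose commanded when the call began, along the tool's axes at that moment; what a row does not reach only later rows make up. A row lasts 1/8 s, in which the tool goes at most 62.5 mm and 10.7 degrees, less where a joint would pass 70% of its speed; a pose out of reach is approached as far as the arm can. A call with a gripper value outside its range is refused whole. The fingers move at their own pace and stop on an object; "newtons" is the grip in N (left out, the last holds). Time passes only in rows, so rows that repeat a pose let the fingers close. It gives the time, the measured TCP pose, the force, the opening and the grip force at its end, in the units of the state.
- r.get_state(): the state, without advancing time (a new reading comes with each control period).
- eyes.snapshot(name): name is "scene" or "top"; returns a dict with "frame" (400x640x3 uint8, red, green, blue), "z_map" (400x640 float32, m along the optical axis (not along the pixel's ray), 0 where there is no reading), "intrinsics" (3x3 intrinsics, pixels), "world_to_cam" (4x4, takes a point from world to camera coordinates). Camera axes: x right, y down, z forward; pixel columns grow to the right and rows downward; lengths in m; the calibration is good to about 2 mm. A picture is of the moment at which its call begins.
- finish_job(): hands the job in; it is judged then, once.
The state is a dict: "clock": time; "q": joint angles; "qd": joint speeds; "joint_torque": joint torques, N m; "tool_pos": TCP position; "eef_rot": TCP orientation; "contact_force": force on the tool from outside, world axes, zero at the start; "moment": the same for the moment, N m; "opening": opening from 0.0 (shut) to 1.0 (fully open); "finger_force": force on a finger pad.
Only numpy, scipy, OpenCV 4.12 (cv2) and the standard library are available. Lean on these libraries where they do the work, as an engineer would, in place of code of your own. Each camera call takes 0.05 s, during which the arm holds its last target. There are 200 camera calls.

## Task

Check the depth of the round hole in the carved oak block: lift the depth gauge out of its stand by its wooden handle, lower its rod into the round hole (not the long mortise of the other block) and push down until the rod stands on the bottom of the hole and the gauge's wooden stop lies flat on the block. Hold it down there for two seconds, then let go and leave the gauge standing upright in the hole.

Things in the scene. Friction and masses are not known exactly. Their poses are not given: they have to be found in the camera images.
- gauge: The stop of the depth gauge: a plain wooden bar 44 x 90 x 20 mm (x, y, z) with a steel rod running upright through its middle and a small brass thumbscrew on its +x face (reaching 39 mm from the middle). Origin: middle of the bar's flat underside; z up along the rod. Loose; at the start the bar lies flat on the stand with the rod hanging in the stand's hole. The bar weighs about 70 g, the rod with handle about 100 g.
- rod (a joint): How far the rod's tip stands out below the stop's underside, in m (0 flush, grows as the rod is pushed down through the stop, limit 0.075). Starts between 0.020 and 0.035. The rod drags in the stop with about 4 N of friction: it stays where it is left, carries the stop when lifted by the handle, and takes about 5 N of push to slide once the stop rests on something.
- rod_tip (a point): Lower end of the gauge's round steel rod (10 mm diameter). The rod runs straight up from here to the handle.
- handle (a point): Middle of the gauge's upright round wooden handle, 30 mm diameter, 134 mm above the rod's tip; the handle runs from 104 to 160 mm above the tip. z up along the rod.
- stand: Dark wooden block 90 x 90 x 50 mm, fixed to the bench, with an upright hole 22 mm wide and 45 mm deep in its middle that holds the gauge's rod. Origin: middle of its underside, on the bench.
- bore_mouth (a point): Centre of the mouth of the round hole, level with the block's top, 80 mm above the bench; z up. The hole is 40 mm in diameter, upright, blind and 60 mm deep, so the stop bar spans it and the rod (10 mm) has 15 mm of play all round.
- bore_floor (a point): Centre of the flat floor of the round hole, 20 mm above the bench, 60 mm straight below bore_mouth.
- round_block: Pale oak block 180 x 120 x 80 mm, fixed to the bench, with one round hole centred at x = -42 mm and, at its +x end (x from 22 to 84 mm), a low carving of a ring with a cross, up to 9 mm proud. Origin: middle of its underside.
- slot_block: The other block: same size, fixed, with a long rectangular mortise (26 x 66 mm, its long side along y, 60 mm deep) at x = -42 mm and a carving of slanting bars at its +x end. Not to be used. Origin: middle of its underside.
Not all that is in view belongs to the job. What is shaped like the gauge but green is not meant.

How it is judged:
On the way:
1. the robot holds the gauge down in the round hole, rod on the bottom and stop flat on the block, for at least a second (z of rod_tip in the frame of bore_floor below 0.005 m and horizontal distance between rod_tip and bore_floor below 0.018 m and z of gauge in the frame of bore_mouth below 0.005 m and angle between gauge's own z axis and vertical below 0.17 rad and contact force between the fingers and gauge above 0.5 N), for 1 s.
At the end, for the whole second after the job is handed in: The gauge stands at rest in the round hole: rod tip within 5 mm of the hole's floor and 18 mm of its axis, underside of the stop within 5 mm of the block's top, upright within 10 degrees (z of rod_tip in the frame of bore_floor below 0.005 m and horizontal distance between rod_tip and bore_floor below 0.018 m and z of gauge in the frame of bore_mouth below 0.005 m and angle between gauge's own z axis and vertical below 0.17 rad and linear speed of gauge below 0.02 m/s); the robot touches nothing.
It also fails if it takes over 45 s, if anything falls off the work surface, if the arm or the gripper's body presses on something with over 40 N, if the wrist force passes 120 N, or if a joint passes its speed limit or range.

## Working session

There is one attempt and no reset: what is moved stays moved. The work goes in short steps, Python scripts to look and compute and a tool call to move; the robot and the scene stay as the last step left them, time stands still between calls to the robot, and variables do not carry over. Pictures are saved under pics/ and viewed, at most 10 in all, crops included, and the job is handed in when it is done.

Besides the shell and the picture viewer there is one more tool, called after ">>>" as name(argument=value, ...), one argument or row to a line, values as JSON. move_arm: Moves the arm, as the interface text tells. Its arguments: {"type":"object","properties":{"motion":{"type":"array","items":{"type":"array","items":{"type":"number"}}},"newtons":{"type":"number"}},"required":["motion"]}

```bash
mkdir -p pics
cat > h.py <<'E'
import numpy as np, cv2
from plant import r, eyes, finish_job
def snap(n,save=None):
    s=eyes.snapshot(n)
    if save: cv2.imwrite('pics/'+save,s["frame"][:,:,::-1])
    np.savez('pics/'+n+'.npz',**s); return s
def pt(s,u,v,z=None):
    K=np.array(s["intrinsics"]);T=np.linalg.inv(s["world_to_cam"])
    d=s["z_map"][int(v),int(u)] 
    ray=np.linalg.solve(K,[u+0.,v+0.,1.])
    if z is not None:
        w=T[:3,:3]@ray; d=(z-T[2,3])/w[2]
    return T[:3,:3]@(ray*d)+T[:3,3]
def wmap(s):
    K=np.array(s["intrinsics"]);T=np.linalg.inv(s["world_to_cam"])
    v,u=np.mgrid[0:400,0:640]
    c=np.stack([u,v,np.ones_like(u)],-1)@np.linalg.inv(K).T*s["z_map"][...,None]
    return c@T[:3,:3].T+T[:3,3]
E
python3 - <<'E'
from h import *
snap("scene","s1.png");snap("top","t1.png");print(r.get_state())
E
```

```text
{'clock': 0.1, 'q': array([-1.1301992 ,  0.68990819, -0.19449261,  1.56624443,  0.15729746,
        0.90249336, -0.21508324]), 'qd': array([ 0.00094405, -0.00237116, -0.00050085, -0.00530643, -0.00021657,
       -0.00025076, -0.00151107]), 'joint_torque': array([-3.08410556e-03, -5.28500569e+01, -1.27181388e+00, -1.53839153e+01,
       -5.26594219e-02,  2.01462208e-03,  2.19102594e-05]), 'tool_pos': array([0.24710027, 0.57338643, 0.19878337]), 'eef_rot': array([ 2.01964238e-01,  9.79392543e-01, -8.26172765e-04, -1.01249068e-04]), 'contact_force': array([-0.16213364, -0.91424065, -1.18683391]), 'moment': array([-0.05934001, -0.00996407,  0.02635606]), 'finger_force': 0.0, 'opening': 0.9981458449031514}
```

View pics/s1.png

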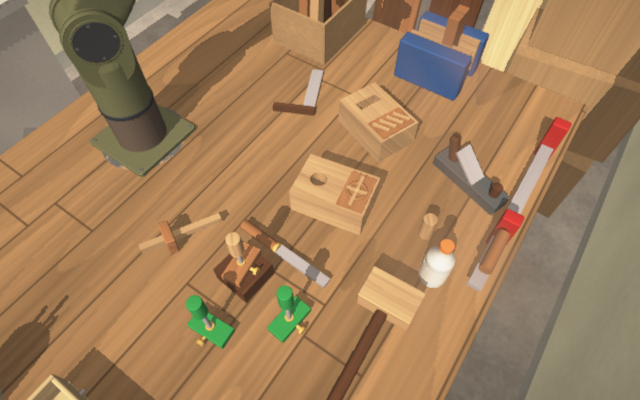

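View pics/t1.png

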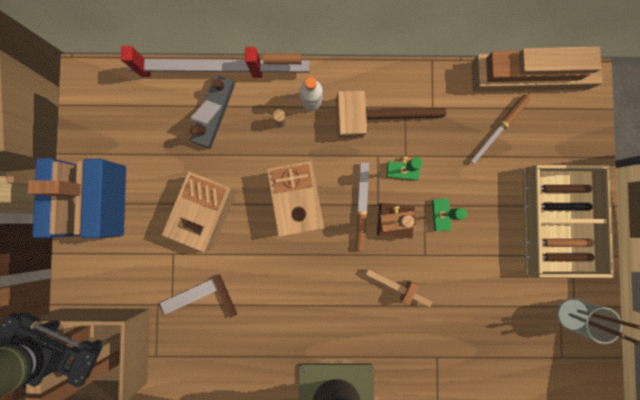

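The scene view shows the wooden gauge in its dark stand at about (240,262) and green look-alikes at (208,320) and (289,312). In the top view the gauge is at (400,220) and the greens at (405,168) and (445,214). The blocks in the top view are the round hole with ring and cross at (297,200), hole (299,214), and the mortise block with slanting bars at (197,212). The wooden gauge in the dark stand and the ring-and-cross block fit the description. I'll confirm this in a crop and measure.

Run:
```python
from h import *
s=dict(np.load('pics/top.npz'));q=dict(np.load('pics/scene.npz'))
a=cv2.resize(s["frame"][150:250,255:455],None,fx=4,fy=4,interpolation=2)
b=cv2.resize(q["frame"][215:315,180:320],None,fx=2,fy=2,interpolation=2)
c=cv2.resize(q["frame"][150:240,280:390],None,fx=2,fy=2,interpolation=2)
im=np.zeros((600,800,3),np.uint8);im[:400]=a;im[400:600,:280]=b;im[400:580,300:520]=c
cv2.imwrite('pics/c1.png',im[:,:,::-1])
w=wmap(s);z=w[...,2]
sub=np.zeros(z.shape,bool);sub[150:250,260:330]=1
m=sub&(abs(z-.08)<.004);p=w[m][:,:2]
print('block top',m.sum(),cv2.minAreaRect(p.astype(np.float32)),p.mean(0))
m=sub&(z<.06)
hm=np.zeros(z.shape,bool);hm[205:224,290:309]=1
m=hm&(z<.07);v,u=np.nonzero(m);print('hole',m.sum(),u.mean(),v.mean(),z[m].min(),pt(s,u.mean(),v.mean(),.08))
for (lo,hi) in((.045,.055),(.062,.078),(.09,.3)):
  g=np.zeros(z.shape,bool);g[195:245,375:420]=1;g&=(z>lo)&(z<hi);p=w[g]
  print(lo,g.sum(),p.mean(0),p.min(0),p.max(0),cv2.minAreaRect(p[:,:2].astype(np.float32)))
w2=wmap(q);g=np.zeros(z.shape,bool);g[225:300,210:280]=1;
for lo in np.arange(.04,.24,.01):
  k=g&(abs(w2[...,2]-lo-.005)<.005);p=w2[k]
  if k.sum():print(round(lo,3),k.sum(),p.mean(0).round(4),np.ptp(p,axis=0).round(3))
T=np.linalg.inv(s["world_to_cam"]);print(T[:3,3]);T=np.linalg.inv(q["world_to_cam"]);print(T[:3,3])
```

```text
block top 2076 ((0.5567535161972046, 0.11302381753921509), (0.18044796586036682, 0.12002050131559372), 10.552167892456055) [0.54204802 0.1104158 ]
hole 173 298.3468208092485 213.40462427745663 0.017014212017763874 [0.51526032 0.10499609 0.08      ]
0.045 534 [ 0.49994947 -0.15864651  0.05038242] [ 0.45173176 -0.20899444  0.04525185] [ 0.54845015 -0.11203636  0.05481777] ((0.5003718733787537, -0.1596362590789795), (0.09284225851297379, 0.0902210995554924), 85.2672348022461)
0.062 421 [ 0.50018401 -0.15080416  0.07022202] [ 0.47313788 -0.20622237  0.06200512] [ 0.53701519 -0.11331578  0.07584315] ((0.5069828033447266, -0.1583602875471115), (0.06063513830304146, 0.0902443677186966), 8.595526695251465)
0.09 169 [ 0.49839834 -0.15576976  0.16896354] [ 0.48474318 -0.17452483  0.12280147] [ 0.51215905 -0.14444541  0.18075342] ((0.4986823499202728, -0.15946607291698456), (0.02733616903424263, 0.029943104833364487), 2.700937032699585)
0.04 656 [ 0.5133 -0.1673  0.047 ] [0.098 0.097 0.01 ]
0.05 138 [ 0.5192 -0.1667  0.0544] [0.091 0.094 0.01 ]
0.06 734 [ 0.5042 -0.1635  0.067 ] [0.065 0.092 0.01 ]
0.07 54 [ 0.5029 -0.157   0.0719] [0.041 0.088 0.009]
0.08 11 [ 0.5015 -0.1604  0.0845] [0.005 0.007 0.009]
0.09 10 [ 0.5016 -0.1617  0.0956] [0.007 0.006 0.008]
0.11 3 [ 0.5114 -0.1613  0.1193] [0.002 0.01  0.002]
0.12 34 [ 0.5074 -0.1654  0.1256] [0.02  0.027 0.009]
0.13 38 [ 0.5113 -0.1654  0.1353] [0.138 0.05  0.009]
0.14 40 [ 0.5139 -0.167   0.1454] [0.144 0.053 0.01 ]
0.15 64 [ 0.5603 -0.1773  0.1561] [0.148 0.051 0.01 ]
0.16 40 [ 0.5107 -0.1651  0.1651] [0.14  0.043 0.01 ]
0.17 168 [ 0.4999 -0.16    0.1736] [0.029 0.028 0.008]
[0.49488575 0.05814414 1.08951714]
[ 0.86287894 -0.3944394   0.92493453]
```

View pics/c1.png

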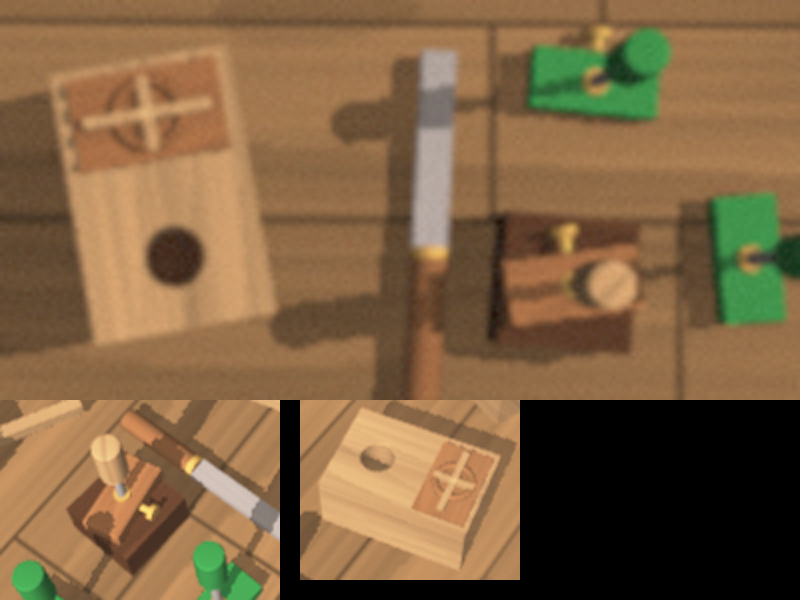

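Confirmed: the wooden gauge in the dark stand (crop 610,285) is the one, since the other two are green. The round hole is at crop (175,256) in the ring-and-cross block. Handle is at (0.500, -0.160) with its top near 0.178, and the hole axis is at (0.515, 0.105), which fits the block pose. Next I'll check clearance to the green gauges.

Run:
```python
from h import *
s=dict(np.load('pics/top.npz'));f=s["frame"].astype(int);w=wmap(s)
g=(f[...,1]>f[...,0]+40)&(f[...,1]>f[...,2]+30)
for sl in((150,185,385,425),(195,235,428,470)):
  m=np.zeros_like(g);m[sl[0]:sl[1],sl[2]:sl[3]]=1;p=w[m&g];t=p[p[:,2]>p[:,2].max()-.03];print(p[:,2].max(),t.mean(0),p.min(0),p.max(0))
for lo in (.08,.1,.12,.15,.2): 
  m=(w[...,2]>lo)&(s["z_map"]>0)&(abs(w[...,1])<.6)&(w[...,0]>.2)&(w[...,0]<.8);n,l,st,c=cv2.connectedComponentsWithStats(m.astype(np.uint8));print(lo,[tuple(x[:4]) for x in st[1:] if x[4]>20])
from scipy.spatial.transform import Rotation as R
q=r.get_state();M=R.from_quat(q["eef_rot"]).as_matrix();print(M.round(4))
for t in ([.48,.25,.26],[.499,-.160,.26]):print((M.T@(np.array(t)-q["tool_pos"])*1000).round(1))
```

```text
1.0895171448114476 [0.49488575 0.05814414 1.08951714] [ 0.49488575 -0.22908359  0.0070384 ] [0.66250881 0.05814414 1.08951714]
1.0895171448114476 [0.49488575 0.05814414 1.08951714] [ 0.47302059 -0.31648319  0.01084403] [0.5594905  0.05814414 1.08951714]
0.08 [(np.int32(191), np.int32(112), np.int32(20), np.int32(13)), (np.int32(190), np.int32(125), np.int32(12), np.int32(10)), (np.int32(406), np.int32(157), np.int32(17), np.int32(14)), (np.int32(97), np.int32(158), np.int32(17), np.int32(80)), (np.int32(268), np.int32(161), np.int32(56), np.int32(75)), (np.int32(162), np.int32(171), np.int32(69), np.int32(81)), (np.int32(448), np.int32(207), np.int32(20), np.int32(13)), (np.int32(398), np.int32(215), np.int32(17), np.int32(12)), (np.int32(91), np.int32(315), np.int32(46), np.int32(28)), (np.int32(0), np.int32(325), np.int32(103), np.int32(71))]
0.1 [(np.int32(190), np.int32(125), np.int32(9), np.int32(10)), (np.int32(406), np.int32(157), np.int32(17), np.int32(14)), (np.int32(97), np.int32(158), np.int32(13), np.int32(80)), (np.int32(448), np.int32(207), np.int32(20), np.int32(13)), 
[... 303 characters left out ...]
np.int32(450), np.int32(207), np.int32(18), np.int32(13)), (np.int32(398), np.int32(215), np.int32(17), np.int32(12)), (np.int32(91), np.int32(319), np.int32(38), np.int32(24)), (np.int32(0), np.int32(325), np.int32(103), np.int32(71))]
0.15 [(np.int32(410), np.int32(157), np.int32(13), np.int32(12)), (np.int32(454), np.int32(207), np.int32(14), np.int32(13)), (np.int32(400), np.int32(215), np.int32(15), np.int32(12)), (np.int32(0), np.int32(325), np.int32(103), np.int32(71))]
0.2 [(np.int32(0), np.int32(325), np.int32(103), np.int32(71))]
[[-9.184e-01  3.956e-01 -5.000e-04]
 [ 3.956e-01  9.184e-01 -1.600e-03]
 [-1.000e-04 -1.700e-03 -1.000e+00]]
[-341.8 -205.   -60.8]
[-521.5 -574.   -60.2]
```

>>> move_arm(
  motion=[
    [-49,-29,-12,0,0,0,0],
    [-98,-59,-24,0,0,0,0],
    [-147,-88,-36,0,0,0,0],
    [-196,-118,-48,0,0,0,0],
    [-245,-147,-60,0,0,0,0],
  ],
  newtons=20,
)

```text
clock: 0.72
tool_pos: [0.4149, 0.3402, 0.2596]
eef_rot: [0.202, 0.979, -0.0, -0.0]
contact_force: [0.5, 0.8, -0.3]
opening: 1.002
finger_force: 0.0
```

>>> move_arm(
  motion=[
    [-30,-47,0,0,0,0,0],
    [-60,-94,0,0,0,0,0],
    [-90,-141,0,0,0,0,0],
    [-120,-188,0,0,0,0,0],
    [-150,-235,0,0,0,0,0],
  ],
)

```text
clock: 1.35
tool_pos: [0.4588, 0.0651, 0.2594]
eef_rot: [0.202, 0.979, -0.0, -0.0]
contact_force: [0.4, -0.1, -0.5]
opening: 0.999
finger_force: 0.0
```

>>> move_arm(
  motion=[
    [-31,-48,0,0,0,7,0],
    [-63,-96,0,0,0,14,0],
    [-95,-144,0,0,0,22,0],
    [-126,-192,0,0,0,22,0],
    [-126,-192,0,0,0,22,0],
  ],
)

```text
clock: 1.98
tool_pos: [0.498, -0.1651, 0.259]
eef_rot: [0.389, 0.921, -0.001, 0.0]
contact_force: [-0.3, 0.7, -0.4]
opening: 1.001
finger_force: 0.0
```

```bash
cat > d.py <<'E'
from h import *
import sys
from scipy.spatial.transform import Rotation as R
q=r.get_state();M=R.from_quat(q["eef_rot"]).as_matrix();print(q["clock"],q["tool_pos"].round(4),M[:,1].round(3),q["contact_force"].round(2),q["opening"],q["finger_force"],q["q"].round(2))
t=np.array(eval(sys.argv[1]));print((M.T@(t-q["tool_pos"])*1000).round(1))
print('upright fix (deg, tool axes):',np.degrees(M.T@np.cross(M[:,2],[0,0,-1])).round(2))
E
python3 d.py "[.4995,-.160,.137]"
```

```text
1.975 [ 0.498  -0.1651  0.259 ] [ 0.717  0.697 -0.002] [-0.3   0.65 -0.41] 1.000824043035899 0.0 [ 0.29  0.48 -0.1   1.79  0.06  0.87  0.94]
[  2.8   4.9 122. ]
upright fix (deg, tool axes): [-0.14  0.09  0.  ]
```

>>> move_arm(
  motion=[
    [3,5,40,0,0,0,0],
    [3,5,80,0,0,0,0],
    [3,5,110,0,0,0,0],
    [3,5,122,0,0,0,0],
    [3,5,122,0,0,0,0],
  ],
)

```text
clock: 2.6
tool_pos: [0.4999, -0.1528, 0.1373]
eef_rot: [0.385, 0.923, 0.0, -0.001]
contact_force: [-1.3, 0.3, 0.6]
opening: 0.998
finger_force: 0.0
```

```bash
python3 d.py "[.4995,-.160,.137]"
python3 - <<'E'
from h import *
a=snap("scene");b=snap("top")
im=np.hstack([cv2.resize(a["frame"][190:330,160:300],(400,400)),cv2.resize(b["frame"][170:250,360:440],(400,400))])
cv2.imwrite('pics/g1.png',im[:,:,::-1])
E
```

```text
2.6 [ 0.4999 -0.1528  0.1373] [ 0.71   0.704 -0.   ] [-1.31  0.26  0.57] 0.9982053015938246 0.0 [ 0.26  0.65 -0.09  1.94  0.1   0.56  0.89]
[-4.9 -5.3  0.3]
upright fix (deg, tool axes): [-0.02 -0.07 -0.  ]
```

View pics/g1.png

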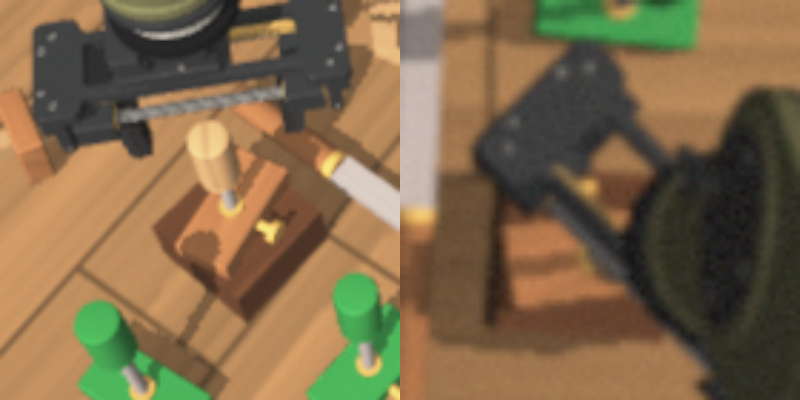

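The gripper looks offset from the handle (scene crop: handle (212,150), fingertips about (140,150) and (295,125)). I'll project the TCP to check the calibration.

Run:
```python
from h import *
from scipy.spatial.transform import Rotation as R
st=r.get_state();M=R.from_quat(st["eef_rot"]).as_matrix();p=st["tool_pos"]
for n in("scene","top"):
  s=dict(np.load(f'pics/{n}.npz'))
  for o in([0,0,0],[0,.044,0],[0,-.044,0],[0,.0,-.064]):
    c=s["world_to_cam"]@np.append(p+M@o,1);u=s["intrinsics"]@c[:3];print(n,o,(u[:2]/u[2]).round(1),c[2].round(3))
s=dict(np.load('pics/scene.npz'));w=wmap(s)
m=w[190:260,160:290].reshape(-1,3)
for v,u in((242,209),(238,208),(235,263),(228,262),(230,215),(240,234),(238,232)):print(u,v,w[v,u].round(4))
```

```text
scene [0, 0, 0] [238.4 245.4] 0.881
scene [0, 0.044, 0] [260.5 241.8] 0.884
scene [0, -0.044, 0] [216.1 249. ] 0.877
scene [0, 0.0, -0.064] [233.  229.6] 0.827
top [0, 0, 0] [401.8 219.4] 0.951
top [0, 0.044, 0] [389.2 206.7] 0.952
top [0, -0.044, 0] [414.4 232.2] 0.949
top [0, 0.0, -0.064] [407.9 219.4] 0.887
209 242 [ 0.4733 -0.1939  0.1872]
208 238 [ 0.4729 -0.1922  0.1999]
263 235 [ 0.5447 -0.1228  0.1802]
262 228 [ 0.5643 -0.1382  0.2496]
215 230 [ 0.5019 -0.1891  0.2549]
234 240 [ 0.5024 -0.1599  0.1729]
232 238 [ 0.4959 -0.1584  0.1717]
```

Horizontally the fingers straddle the handle: pad points (0.473,-0.194) and (0.545,-0.123), midpoint near the handle axis. The tips look a bit higher than expected, so I'll centre and lower 8 mm, then close.

>>> move_arm(
  motion=[
    [-5,-5,8,0,0,0,0],
    [-5,-5,8,0,0,0,0],
    [-5,-5,8,0,0,0,0],
  ],
)

```text
clock: 3.08
tool_pos: [0.5001, -0.1609, 0.1297]
eef_rot: [0.385, 0.923, 0.0, 0.0]
contact_force: [0.1, 0.4, -0.8]
opening: 0.999
finger_force: 0.0
```

```bash
python3 d.py "[.4995,-.160,.129]"
```

```text
3.075 [ 0.5001 -0.1609  0.1297] [0.711 0.703 0.   ] [ 0.15  0.35 -0.84] 0.9986015066882274 0.0 [ 0.28  0.66 -0.08  1.94  0.1   0.54  0.9 ]
[1.1 0.2 0.7]
upright fix (deg, tool axes): [ 0.01  0.01 -0.  ]
```

>>> move_arm(
  motion=[
    [0,0,0,0,0,0,0.3],
    [0,0,0,0,0,0,0.6],
    [0,0,0,0,0,0,1],
    [0,0,0,0,0,0,1],
    [0,0,0,0,0,0,1],
  ],
  newtons=30,
)

```text
clock: 3.7
tool_pos: [0.5001, -0.1606, 0.1295]
eef_rot: [0.385, 0.923, 0.0, -0.0]
contact_force: [0.3, -0.4, 0.2]
opening: 0.454
finger_force: 0.0
```

>>> move_arm(
  motion=[
    [0,0,0,0,0,0,1],
    [0,0,0,0,0,0,1],
    [0,0,0,0,0,0,1],
  ],
)

```text
clock: 4.08
tool_pos: [0.5, -0.1608, 0.1295]
eef_rot: [0.385, 0.923, -0.0, -0.0]
contact_force: [-0.6, -1.4, -0.5]
opening: 0.324
finger_force: 30.0
```

```bash
python3 d.py "[.4995,-.160,.129]"
python3 - <<'E'
from h import *
a=snap("scene");b=snap("top")
im=np.hstack([cv2.resize(a["frame"][190:330,160:300],(400,400)),cv2.resize(b["frame"][170:250,360:440],(400,400))])
cv2.imwrite('pics/g2.png',im[:,:,::-1])
E
```

```text
4.075 [ 0.5    -0.1608  0.1295] [ 0.711  0.703 -0.   ] [-0.64 -1.43 -0.55] 0.32413837369670107 29.99891996383667 [ 0.28  0.66 -0.08  1.94  0.1   0.54  0.9 ]
[0.9 0.3 0.5]
upright fix (deg, tool axes): [-0.01  0.    0.  ]
```

View pics/g2.png

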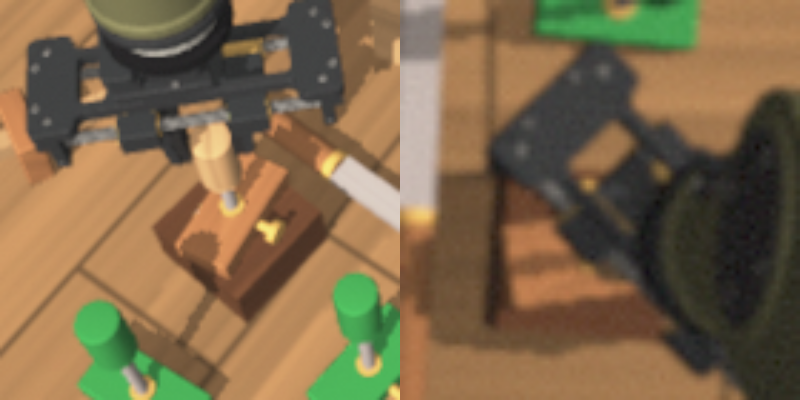

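Gripped at 28.5 mm against a 30 mm handle, which may be off-centre. I'll check the gripper's centreline in the top depth map against the TCP.

Run:
```python
from h import *
from scipy.spatial.transform import Rotation as R
st=r.get_state();M=R.from_quat(st["eef_rot"]).as_matrix();p=st["tool_pos"]
for n in("scene","top"):
  w=wmap(dict(np.load(f'pics/{n}.npz')));f=np.load(f'pics/{n}.npz')["frame"]
  t=(w-p)@M*1000
  m=(abs(t[...,0])<60)&(abs(t[...,1])<110)&(t[...,2]<0)&(t[...,2]>-140)
  for lo in range(-130,0,10):
    k=m&(t[...,2]>=lo)&(t[...,2]<lo+10)
    e=k&(t[...,1]>65); c=k&(abs(t[...,1])<65)
    for nm,z in(('end',e),('mid',c)):
      if z.sum()>8:
        a=t[z];print(n,lo,nm,z.sum(),np.percentile(a[:,0],[2,50,98]).round(1),np.percentile(a[:,1],[2,50,98]).round(1))
  # handle coloured points
  h=m&(f[...,0].astype(int)>f[...,2]+40)&(t[...,2]>-60)&(abs(t[...,1])<25)&(abs(t[...,0])<30)
  a=t[h];print(n,'wood',h.sum(),a.min(0).round(1),a.max(0).round(1),np.median(a,0).round(1))
```

```text
scene -130 end 19 [-36.1 -35.1 -33.1] [79.7 84.3 92.4]
scene -130 mid 421 [-34.8 -23.3  13.6] [-42.4  29.4  47.3]
scene -120 end 37 [-35.4 -27.4 -21.7] [65.4 75.5 86.8]
scene -120 mid 356 [-35.  -25.3  23.6] [-63.4   2.3  63.1]
scene -110 mid 30 [-35.  -33.8  14.6] [-42.3 -19.7  47. ]
scene -90 mid 32 [-11.3   2.2   7.5] [-22.4 -16.   18.6]
scene -80 mid 26 [-11.1  -9.9   7.6] [-24.7 -17.5  18.8]
scene -70 mid 32 [-12.2  -9.9   1.5] [-26.9 -16.5  30.8]
scene -60 mid 49 [-11.7  -9.9   4.8] [-25.1 -12.4  29.7]
scene -50 mid 205 [-12.5  -3.5  12.2] [-23.1   1.3  26.1]
scene -40 mid 41 [-13.3 -10.5  -2.9] [-19.9   3.4  18.4]
scene -30 mid 34 [-13.3 -10.7  -3.1] [-12.2   3.3  14.8]
scene -20 mid 40 [-13.3 -10.2  -2.2] [-11.3   3.1  15.7]
scene -10 mid 35 [-13.9 -10.3  -0. ] [-11.1   3.8  15.9]
scene wood 318 [-14.5 -24.9 -53.9] [14.4 22.3 -0.1] [ -7.2   2.2 -41.5]
top -130 mid 302 [-33.2  21.3  32.9] [-42.6  34.5  57.1]
top -120 mid 47 [-21.7  25.5  33.3] [-58.7   2.6  60.1]
top -110 mid 10 [-14.2  15.7  32.7] [-20.9  46.3  46.5]
top -50 mid 9 [14.  15.  16.3] [-2.4  3.9  9.2]
top wood 6 [ 11.2 -10.1 -30.5] [16.5  1.7 -2.8] [ 15.9  -2.1 -19. ]
```

The gripper body is symmetric about the TCP and the handle is centred (±14 mm). Its top at 0.1795 puts the tip at about 0.0195, so the rod extends about 31 mm. Lifting.

>>> move_arm(
  motion=[
    [0,0,-15,0,0,0,1],
    [0,0,-40,0,0,0,1],
    [0,0,-70,0,0,0,1],
    [0,0,-100,0,0,0,1],
    [0,0,-120,0,0,0,1],
  ],
)

```text
clock: 4.8
tool_pos: [0.5005, -0.1605, 0.2518]
eef_rot: [0.385, 0.923, 0.0, 0.001]
contact_force: [0.4, 0.8, -2.5]
opening: 0.323
finger_force: 30.0
```

```bash
python3 d.py "[.5153,.105,.249]"
python3 - <<'E'
from h import *
a=snap("scene")
cv2.imwrite('pics/l1.png',cv2.resize(a["frame"][120:320,140:400],(780,600))[:,:,::-1])
E
```

```text
4.8 [ 0.5005 -0.1605  0.2518] [0.711 0.703 0.001] [ 0.37  0.8  -2.46] 0.3231507481294208 29.990317225456238 [ 0.29  0.49 -0.11  1.8   0.07  0.85  0.93]
[178.3 197.3   2.8]
upright fix (deg, tool axes): [ 0.09  0.09 -0.  ]
```

View pics/l1.png

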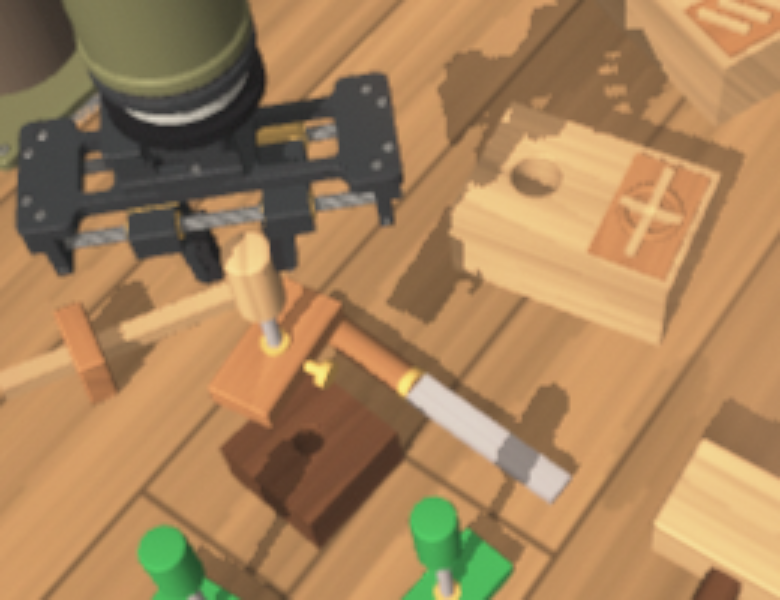

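The gauge hangs lifted: handle at (255,280) in the fingers, bar at (275,350) clear of the stand hole (307,440), rod in the bar. Carrying it to the round hole (535,178).

>>> move_arm(
  motion=[
    [15,17,0,0,0,0,1],
    [42,47,0,0,0,0,1],
    [70,78,0,0,0,0,1],
    [98,109,0,0,0,0,1],
    [125,139,0,0,0,0,1],
  ],
)

```text
clock: 5.48
tool_pos: [0.5106, 0.0275, 0.2496]
eef_rot: [0.385, 0.923, 0.0, -0.0]
contact_force: [1.5, -0.4, -1.8]
opening: 0.327
finger_force: 30.0
```

>>> move_arm(
  motion=[
    [25,28,0,0,0,0,1],
    [44,48,0,0,0,0,1],
    [53,58,0,0,0,0,1],
    [53,58,0,0,0,0,1],
    [53,58,0,0,0,0,1],
  ],
)

```text
clock: 6.1
tool_pos: [0.5149, 0.1025, 0.2494]
eef_rot: [0.386, 0.922, -0.001, 0.0]
contact_force: [-0.3, -1.6, -2.0]
opening: 0.329
finger_force: 30.0
```

```bash
python3 d.py "[.5153,.105,.200]"
python3 - <<'E'
from h import *
a=snap("scene");b=snap("top")
im=np.hstack([cv2.resize(a["frame"][90:240,250:400],(400,400)),cv2.resize(b["frame"][150:250,250:350],(400,400))])
cv2.imwrite('pics/o1.png',im[:,:,::-1])
st=r.get_state();w=wmap(a);f=a["frame"].astype(int)
m=(w[...,2]>.12)&(w[...,2]<.2)&(np.hypot(w[...,0]-.515,w[...,1]-.105)<.08)
for lo in np.arange(.12,.20,.01):
  k=m&(abs(w[...,2]-lo-.005)<.005)
  if k.sum()>3:print(lo.round(2),k.sum(),np.median(w[k],0).round(3),w[k].min(0).round(3),w[k].max(0).round(3))
E
```

```text
6.1 [0.5149 0.1025 0.2494] [ 0.712  0.702 -0.001] [-0.28 -1.6  -2.01] 0.3286202589662287 29.98786300420761 [-0.22  0.49 -0.1   1.8   0.07  0.85  0.42]
[ 1.5  2.1 49.4]
upright fix (deg, tool axes): [-0.06  0.04  0.  ]
0.16 7 [0.533 0.064 0.168] [0.498 0.059 0.167] [0.552 0.127 0.169]
0.17 108 [0.534 0.072 0.175] [0.499 0.057 0.17 ] [0.553 0.147 0.18 ]
0.18 622 [0.521 0.096 0.188] [0.49  0.057 0.18 ] [0.554 0.152 0.19 ]
0.19 66 [0.516 0.098 0.191] [0.496 0.059 0.19 ] [0.537 0.138 0.199]
```

View pics/o1.png

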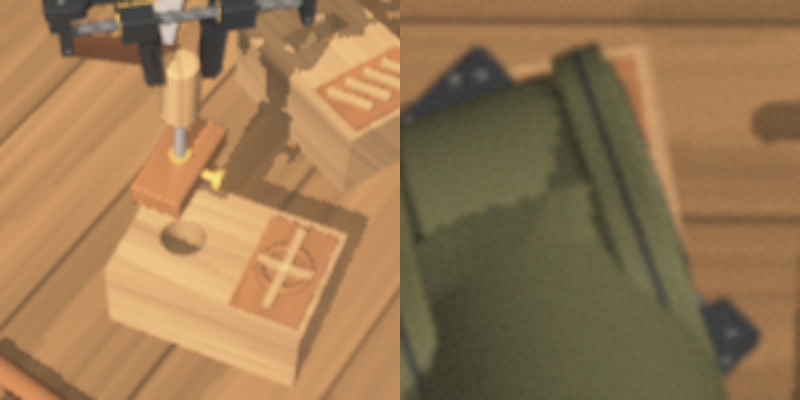

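The gauge hangs over the round hole (scene crop (183,238)), bar upright at (180,165). The tip is about 0.14 high. Correcting 2 mm and lowering.

>>> move_arm(
  motion=[
    [1,2,15,0,0,0,1],
    [1,2,35,0,0,0,1],
    [1,2,55,0,0,0,1],
    [1,2,70,0,0,0,1],
    [1,2,80,0,0,0,1],
  ],
)

```text
clock: 6.82
tool_pos: [0.515, 0.1061, 0.168]
eef_rot: [0.385, 0.923, -0.001, -0.001]
contact_force: [0.4, 0.9, -1.3]
opening: 0.327
finger_force: 30.0
```

```bash
python3 d.py "[.5153,.105,.1295]"
python3 - <<'E'
from h import *
a=snap("scene")
im=cv2.resize(a["frame"][110:240,250:400],(600,520))
cv2.imwrite('pics/o2.png',im[:,:,::-1])
E
```

```text
6.825 [0.515  0.1061 0.168 ] [ 0.711  0.703 -0.002] [ 0.45  0.91 -1.29] 0.32723220923502844 29.990396797657013 [-0.23  0.6  -0.1   1.9   0.09  0.64  0.4 ]
[-1.  -0.5 38.5]
upright fix (deg, tool axes): [-0.09 -0.05 -0.  ]
```

View pics/o2.png

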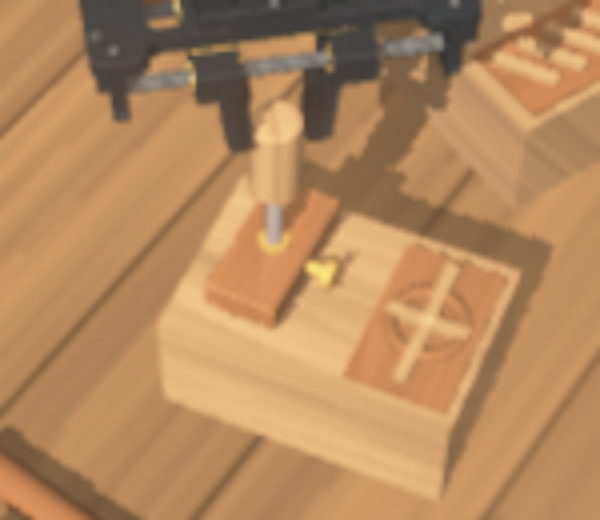

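The rod is in the hole and the bar at (270,260) sits just above the block top over the hole. Pushing down, watching the force.

>>> move_arm(
  motion=[
    [-1,0,7,0,0,0,1],
    [-1,0,14,0,0,0,1],
    [-1,0,21,0,0,0,1],
    [-1,0,28,0,0,0,1],
    [-1,0,34,0,0,0,1],
  ],
)

```text
clock: 7.5
tool_pos: [0.5166, 0.1056, 0.1353]
eef_rot: [0.385, 0.923, 0.0, 0.0]
contact_force: [-0.8, -1.5, 3.3]
opening: 0.33
finger_force: 30.0
```

>>> move_arm(
  motion=[
    [0,0,2,0,0,0,1],
    [0,0,4,0,0,0,1],
    [0,0,4,0,0,0,1],
  ],
)

```text
clock: 7.88
tool_pos: [0.5172, 0.1059, 0.1326]
eef_rot: [0.385, 0.923, 0.001, 0.001]
contact_force: [-1.7, -1.9, 10.2]
opening: 0.325
finger_force: 30.1
```

>>> move_arm(
  motion=[
    [0,0,1,0,0,0,1],
    [0,0,2,0,0,0,1],
    [0,0,2,0,0,0,1],
    [0,0,2,0,0,0,1],
  ],
)

```text
clock: 8.38
tool_pos: [0.5185, 0.106, 0.1323]
eef_rot: [0.385, 0.923, 0.001, 0.002]
contact_force: [-2.3, -2.3, 23.3]
opening: 0.321
finger_force: 30.3
```

```bash
python3 d.py "[.5153,.105,.1295]"
python3 - <<'E'
from h import *
a=snap("scene");w=wmap(a);f=a["frame"].astype(int)
cv2.imwrite('pics/o3.png',cv2.resize(a["frame"][110:240,250:400],(600,520))[:,:,::-1])
d=np.hypot(w[...,0]-.515,w[...,1]-.105)
k=(d<.03)&(w[...,2]>.14)&(w[...,2]<.2);z=np.sort(w[k][:,2]);print('handle top',z[-40:].round(4))
k=(d<.045)&(w[...,2]>.085)&(w[...,2]<.115)&(f[...,0]-f[...,2]>60);print('bar top',k.sum(),np.percentile(w[k][:,2],[50,75,90]))
k=(d<.09)&(abs(w[...,2]-.08)<.006);print('block top',np.median(w[k][:,2]))
E
```

```text
8.375 [0.5185 0.106  0.1323] [0.711 0.703 0.004] [-2.26 -2.35 23.26] 0.3212374190583859 30.27785986661911 [-0.24  0.66 -0.09  1.93  0.1   0.55  0.39]
[ 1.6 -3.   2.8]
upright fix (deg, tool axes): [0.25 0.18 0.  ]
handle top [0.1891 0.1893 0.1897 0.1897 0.1903 0.1905 0.1909 0.1912 0.1916 0.1916
 0.1916 0.192  0.1923 0.1927 0.1929 0.193  0.1931 0.194  0.194  0.1941
 0.1946 0.1949 0.1951 0.1952 0.1955 0.1955 0.1959 0.1962 0.1964 0.1964
 0.1968 0.197  0.197  0.197  0.1975 0.1976 0.1981 0.1987 0.1993 0.1993]
bar top 534 [0.09779402 0.09920107 0.10024862]
block top 0.07820403059314884
```

View pics/o3.png

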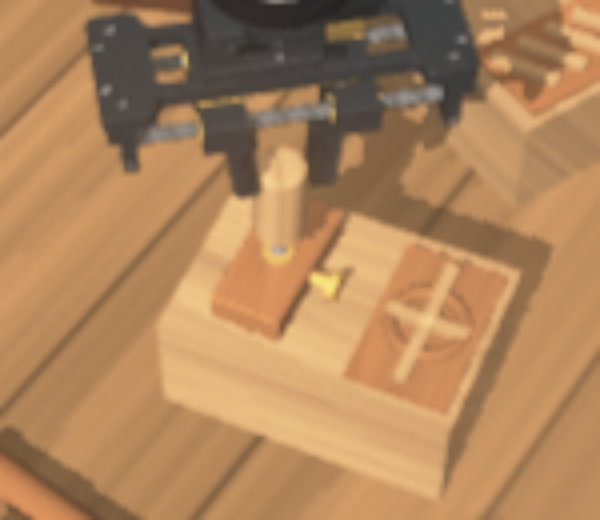

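The stop lies flat on the block (bar top 0.099) and the rod has stalled at the floor with 23 N. Holding it there for over two seconds.

>>> move_arm(
  motion=[
    [0,0,-1,0,0,0,1],
    [0,0,-1,0,0,0,1],
    [0,0,-1,0,0,0,1],
    [0,0,-1,0,0,0,1],
    [0,0,-1,0,0,0,1],
  ],
)

```text
clock: 9.05
tool_pos: [0.5179, 0.1061, 0.1325]
eef_rot: [0.385, 0.923, 0.001, 0.002]
contact_force: [-1.0, -0.6, 17.7]
opening: 0.328
finger_force: 30.2
```

>>> move_arm(
  motion=[
    [0,0,0,0,0,0,1],
    [0,0,0,0,0,0,1],
    [0,0,0,0,0,0,1],
    [0,0,0,0,0,0,1],
    [0,0,0,0,0,0,1],
  ],
)

```text
clock: 9.68
tool_pos: [0.5179, 0.1061, 0.1325]
eef_rot: [0.385, 0.923, 0.001, 0.002]
contact_force: [-2.0, -0.9, 17.0]
opening: 0.326
finger_force: 30.2
```

>>> move_arm(
  motion=[
    [0,0,0,0,0,0,1],
    [0,0,0,0,0,0,1],
    [0,0,0,0,0,0,1],
    [0,0,0,0,0,0,1],
    [0,0,0,0,0,0,1],
  ],
)

```text
clock: 10.3
tool_pos: [0.5179, 0.1061, 0.1325]
eef_rot: [0.385, 0.923, 0.001, 0.002]
contact_force: [-1.5, -1.0, 17.9]
opening: 0.327
finger_force: 30.2
```

>>> move_arm(
  motion=[
    [0,0,0,0,0,0,1],
    [0,0,0,0,0,0,1],
    [0,0,0,0,0,0,1],
    [0,0,0,0,0,0,1],
    [0,0,0,0,0,0,1],
  ],
)

```text
clock: 10.92
tool_pos: [0.5179, 0.1061, 0.1325]
eef_rot: [0.385, 0.923, 0.001, 0.002]
contact_force: [-1.7, -2.7, 16.7]
opening: 0.327
finger_force: 30.2
```

Releasing, with the downward push mostly relaxed first.

>>> move_arm(
  motion=[
    [0,0,-1.5,0,0,0,1],
    [0,0,-1.5,0,0,0,0.5],
    [0,0,-1.5,0,0,0,0],
    [0,0,-1.5,0,0,0,0],
    [0,0,-1.5,0,0,0,0],
  ],
)

```text
clock: 11.55
tool_pos: [0.5162, 0.1059, 0.1318]
eef_rot: [0.385, 0.923, -0.0, -0.0]
contact_force: [0.4, 0.1, -0.2]
opening: 0.756
finger_force: 0.0
```

>>> move_arm(
  motion=[
    [0,0,0,0,0,0,0],
    [0,0,0,0,0,0,0],
    [0,0,0,0,0,0,0],
  ],
)

```text
clock: 11.92
tool_pos: [0.5164, 0.1058, 0.132]
eef_rot: [0.385, 0.923, 0.0, 0.0]
contact_force: [1.0, 0.0, -0.3]
opening: 1.002
finger_force: 0.0
```

>>> move_arm(
  motion=[
    [0,0,-15,0,0,0,0],
    [0,0,-40,0,0,0,0],
    [0,0,-75,0,0,0,0],
    [0,0,-110,0,0,0,0],
    [0,0,-130,0,0,0,0],
  ],
)

```text
clock: 12.55
tool_pos: [0.5171, 0.106, 0.265]
eef_rot: [0.385, 0.923, 0.001, 0.001]
contact_force: [1.1, -0.4, -0.6]
opening: 0.996
finger_force: 0.0
```

```bash
python3 d.py "[.5153,.105,.1295]"
python3 - <<'E'
from h import *
a=snap("scene");w=wmap(a);f=a["frame"].astype(int)
cv2.imwrite('pics/f1.png',cv2.resize(a["frame"][110:240,250:400],(600,520))[:,:,::-1])
d=np.hypot(w[...,0]-.515,w[...,1]-.105)
k=(d<.03)&(w[...,2]>.17)&(w[...,2]<.19);print('handle top',k.sum(),w[k].mean(0),np.percentile(w[k][:,2],[50,90]))
k=(d<.045)&(w[...,2]>.085)&(w[...,2]<.115)&(f[...,0]-f[...,2]>60);print('bar top',k.sum(),np.percentile(w[k][:,2],[50,75,90]))
E
```

```text
12.55 [0.5171 0.106  0.265 ] [0.711 0.703 0.003] [ 1.08 -0.36 -0.64] 0.9955758745172848 0.0 [-0.22  0.48 -0.11  1.78  0.06  0.89  0.42]
[  0.8  -2.5 135.5]
upright fix (deg, tool axes): [0.19 0.1  0.  ]
handle top 141 [0.51792618 0.10402524 0.17648136] [0.17699298 0.17911465]
bar top 534 [0.09805914 0.09934681 0.10058212]
```

View pics/f1.png

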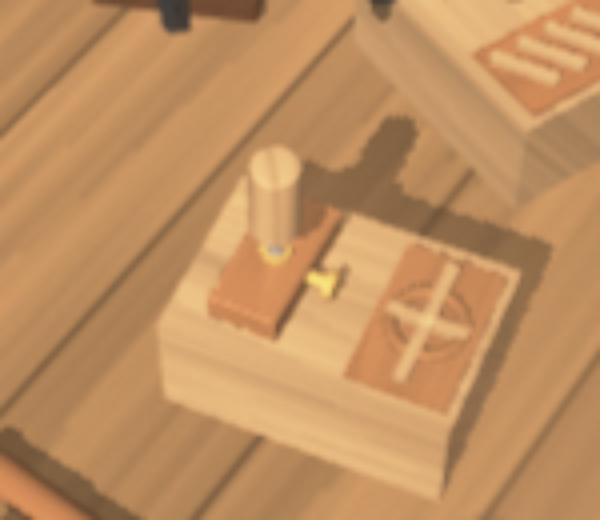

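The gauge stands upright, stop flat on the block, handle top about 0.179–0.18, so the tip is at about 0.02, the floor height. The gripper is clear. Handing in.

```bash
python3 -c "
from plant import finish_job
print(finish_job())"
```

```text
the job is handed in; nothing more can be done
None
```

I've handed the job in: the gauge was held at the bottom of the round hole for about 2.5 s at roughly 17 N, then released. It was left standing upright with its stop flat on the block; no verdict came back.

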